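Hang a lipped parts bin on the louvred rack and lock it with the keeper

ROBOT

A 6-joint arm with a two-finger parallel gripper is mounted at the origin on the work surface; the furniture and walls round the work are solid. World frame = base frame: x ahead of the robot, y to its left, z up, the work surface at z = 0. Lengths are in m, angles in rad, forces in N, time in s.
With the tool pointing down it reaches from about 0.375 to 0.925 m from the base axis. Payload 5.7 kg.
Tool frame: the origin (TCP) lies midway between the tips of the shut fingers; the grasp point (between the pads) lies 19 mm behind it (manip.tcp_to_grasp is the distance from the TCP to the grasp point, in m); z points along the fingers, y is the line along which they close (so a half turn about z gives the same grasp; the last joint's range is limited). The gripper opens to 88 mm and grips with 3 to 60 N. Pads are 20 mm wide; open, the fingers measure 115 mm over their backs; the gripper's body (75 mm by 178 mm) begins 61 mm behind the grasp point.
Start: joints at [-1.345, 0.359, 1.51, -0, 1.272, -0.115], TCP at [0.201, -0.565, 0.223] pointing down, gripper open.
Joint ranges: [-2.97, 2.97], [-1.01, 2.36], [0.21, 2.38], [-0.96, 4.11], [0.2, 2.71], [-2.98, 2.98]. Speed limits (rad/s): [2.39, 2.39, 3.14, 3.14, 3.14, 3.14].

INTERFACE

Orientations are given as a unit quaternion [x, y, z, w].
In Python, from cell import sensors, eyes, manip gives the robot as it stands.
- The arm moves only by the shell command python3 -m handwheel 'ROWS' [FORCE]. ROWS is text: rows parted by semicolons, each of 5 numbers parted by spaces: the closure, from 0 (fully open) to 1 (shut), then the shift along the tool's x, y, z in m, then the turn about the tool's z in rad. In form: gripper x y z spin; .... A call has 1 to 10 rows; each row is the pose to reach, as a shift and turn from the pose commanded when the call began, along the tool's axes at that moment; what a row does not reach only later rows make up. A row lasts 1/10 s, in which the tool goes at most 50 mm and 8.59 degrees, less where a joint would pass 70% of its speed; a pose out of reach is approached as far as the arm can. A call with a gripper value outside its range is refused whole. The fingers move at their own pace and stop on an object; FORCE is the grip in N (left out, the last holds). Time passes only in rows, so rows that repeat a pose let the fingers close. It gives the time, the measured TCP pose, the force, the opening and the grip force at its end, in the units of the state.
- sensors.sense(): the state, without advancing time (a new reading comes with each control period).
- eyes.grab_frame(name): name is "scene" or "top"; returns a dict with "color" (480x640x3 uint8, red, green, blue), "range_z" (480x640 float32, m along the optical axis (not along the pixel's ray), 0 where there is no reading), "fovy" (degrees; the focal length in pixels is half the picture's height over the tangent of half this angle, whatever the lens; pixels are square), "cx", "cy" (the principal point, pixels), "k1" (the pictures are not rectified: a ray, as slopes to the right and down, at radius r is drawn at 1 + k1 r^2 times it, then the intrinsics apply), "R" (3x3) and "t" (3): a world point X has camera coordinates R X + t. Camera axes: x right, y down, z forward; pixel columns grow to the right and rows downward; lengths in m; the calibration is good to about 2 mm. A picture is of the moment at which its call begins.
- manip.hand_in(): hands the job in; it is judged then, once.
Trained networks look in the newest picture that a camera, given by its name, has taken for a name from the list of things; names that differ only in an ending like _2 or _b are one class to them, and where a whole thing is asked for, a point or a joint stands for the part that bears it (a point fixed in the world has none). Each returns a list of dicts, best first, with "p" (0 to 1); they miss things now and then, are a little off and sometimes report something else, mostly with a low value. They report only what shows in the picture. A call takes as long as a camera call.
- eyes.silhouettes(camera, label): "pixels" (480x640 bool, what is visible of it) and "extent" ([left, top, right, bottom] in pixels, round what is visible of it).
- eyes.pinpoint(camera, label): "uv" ([column, row] in pixels: a listed point, or the origin of a listed thing).
The state is a dict: "time_s": time; "joint_pos": joint angles; "joint_velocities": joint speeds; "joint_torque": joint torques, N m; "position": TCP position; "ee_rot": TCP orientation; "force": force on the tool from outside, world axes, zero at the start; "moment": the same for the moment, N m; "finger_gap": finger opening in m; "grasp_force": force on a finger pad.
Only numpy, scipy, OpenCV 4.12 (cv2) and the standard library are available. Lean on these libraries where they do the work, as an engineer would, in place of code of your own. Each camera call takes 0.05 s, during which the arm holds its last target. There are 200 camera calls.

TASK

Turn the rack's quarter-turn keeper fully aside, hang the narrow parts bin (not the wide one) in the free gap of the rack by bringing its rear lip over the rail and lowering it until the lip catches and the bin hangs by itself, then turn the keeper back until it drops into its locked detent over the lip. Leave the wide bin, the cotton jar and the spray can standing where they are.

Things in the scene. Friction and masses are not known exactly. Their poses are not given: they have to be found in the camera images.
- rack: Fixed grey steel louvred bin rack. Origin on the bench directly below the middle of its rail; x points to the rack's rear, y left along the rail, z up. Sheet and rail 4 mm thick, 280 mm wide, rail top 126 mm above the bench. Two fixed small bins of spools (70 mm wide, 75 mm long, tops 130 to 136 mm high) hang either side of a free gap 110 mm wide, centred on y = 0.
- rail (a point): Middle of the rail's rounded top edge, in the middle of the free gap; axes as rack. Below it a sloping louvre, 76 to 92 mm above the bench, stands about 11 mm ahead (rack -x) of the rail's middle and stops the lower back of a hung bin.
- keeper (a joint): Quarter-turn keeper, rad. 0 = locked: its wing (46 mm long from the shaft, 14 mm wide, underside 7 mm above the rail's top) points forward over the rail and bars the gap. It grows anticlockwise seen from above to 1.57 = turned aside, wing towards rack -y, gap free. Friction (0.015 N m) holds it where left; a spring detent (peak about 0.07 N m) at 0.4 rad pulls it home to 0 once turned below about 0.35 and holds it there; above 0.4 it pushes it back to about 0.8.
- keeper_grip (a point): On the keeper's vertical shaft, 42 mm behind the rail's middle and 37 mm above its top: the height to grip. Centre of the black bar knob, 46 mm long (along the wing), 11 mm thick, from 18 to 52 mm above the rail's top. The knob turns about this axis and does not rise. The point's x axis points opposite to the wing.
- bin_mid (a point): Narrow empty grey bin to hang (about 0.22 kg): 100 mm long (x), 90 mm wide (y), rim 60 mm high, low front at -x, hook lip at +x. Point at the centre of its body, 49 mm above its underside; x towards the lip, z up. Along x through the middle runs a carrying rib to grip from above, 10 mm thick (y), 70 mm long (x), its thick part from 56 to 98 mm above the underside.
- bin_lip (a point): Narrow bin: middle of the underside of its lip, where the rail bears: 58 mm from the bin's centre in +x, 56 mm above its underside. Channel 16 mm wide; lip 76 mm wide, its down-turned plate ends 36 mm above the underside. Lower it straight with this point 1 to 5 mm ahead (rack -x) of the rail's middle; hanging free it rests about 6 mm ahead, at the rail's height, the front drooping about 0.07 rad.
- wide_bin_mid (a point): Bystander: a grey bin of the same shape but 130 mm wide, too wide for the gap; point at its body's centre, 49 mm above its underside; axes as for the narrow bin.
- jar_mid (a point): Bystander: clear cotton jar with red lid, diameter 105 mm, 164 mm tall, standing; point on its axis half-way up.
- can_mid (a point): Bystander: spray can, diameter 65 mm, 168 mm tall, standing; point on its axis half-way up.

How it is judged:
On the way, in this order (a step that is already met when the one before it is completed fails the run):
1. the keeper is turned aside (value of joint keeper above 1.2 rad), for 0.1 s.
2. the narrow bin hangs by its lip on the rail in the gap, let go (x of bin_lip in the frame of rack between -0.011 and 0.007 m and y of bin_lip in the frame of rack between -0.014 and 0.014 m and z of bin_lip in the frame of rack between 0.118 and 0.133 m and x of bin_mid in the frame of rack between -0.09 and -0.03 m and angle between bin_mid's own z axis and vertical below 0.22 rad and angle between the x axis of bin_mid and the x axis of rack, either way round below 0.25 rad and contact force between the fingers and bin below 0.2 N), for 0.3 s.
3. the keeper is locked over the lip of the hanging bin (x of bin_lip in the frame of rack between -0.011 and 0.007 m and y of bin_lip in the frame of rack between -0.014 and 0.014 m and z of bin_lip in the frame of rack between 0.118 and 0.133 m and x of bin_mid in the frame of rack between -0.09 and -0.03 m and angle between bin_mid's own z axis and vertical below 0.22 rad and angle between the x axis of bin_mid and the x axis of rack, either way round below 0.25 rad and value of joint keeper below 0.12 rad), for 0.2 s.
At the end, for the whole second after the job is handed in: The narrow bin hangs released in the gap, rail in its lip channel (height within 8 mm, within 14 mm of the gap's middle), body on the robot's side, tilted under 0.22 rad and within 0.25 rad of square; the keeper is within 0.12 rad of locked (all of step 3 and contact force between the fingers and bin below 0.2 N); the robot touches nothing.
It fails at once if the wide bin is pushed away (over 25 mm) or tipped (over 0.25 rad) (distance of wide_bin_mid from where it was at the start of the episode above 0.025 m or angle between wide_bin_mid's own z axis and vertical above 0.25 rad).
It fails at once if the cotton jar is pushed away (over 25 mm) or tipped (over 0.25 rad) (distance of jar_mid from where it was at the start of the episode above 0.025 m or angle between jar_mid's own z axis and vertical above 0.25 rad).
It fails at once if the spray can is pushed away (over 25 mm) or tipped (over 0.25 rad) (distance of can_mid from where it was at the start of the episode above 0.025 m or angle between can_mid's own z axis and vertical above 0.25 rad).
It also fails if it takes over 64 s, if anything falls off the work surface, if the arm or the gripper's body presses on something with over 40 N, if the wrist force passes 120 N, or if a joint passes its speed limit or range.

## Working session

There is one attempt and no reset: what is moved stays moved. The work goes in short steps, Python scripts to look and compute and a shell command to move; the robot and the scene stay as the last step left them, time stands still between calls to the robot, and variables do not carry over. Pictures are saved under pics/ and viewed, at most 10 in all, crops included, and the job is handed in when it is done.

```bash
mkdir -p pics; cat > h.py <<'E'
import numpy as np, cv2
from cell import sensors, eyes, manip
from scipy.spatial.transform import Rotation as Ro
def K(f):
    F=240/np.tan(np.radians(f["fovy"])/2); return np.array([[F,0,f["cx"]],[0,F,f["cy"]],[0,0,1.]]),np.array([f["k1"],0,0,0.])
def slopes(f,uv):
    k,d=K(f); return cv2.undistortPoints(np.array(uv,float).reshape(-1,1,2),k,d).reshape(-1,2)
def at_z(f,uv,z):   # intersect rays with world height z
    s=slopes(f,uv); d=np.c_[s,np.ones(len(s))]@f["R"]; c=-f["R"].T@f["t"]
    return c+d*((z-c[2])/d[:,2])[:,None]
def cloud(f):
    v,u=np.mgrid[0:480,0:640]; s=slopes(f,np.c_[u.ravel(),v.ravel()]); z=f["range_z"].ravel()[:,None]
    return ((np.c_[s*z,z]-f["t"])@f["R"]).reshape(480,640,3)
def save(f,n): cv2.imwrite("pics/"+n,f["color"][...,::-1])
E
python3 - <<'E'
from h import *
np.set_printoptions(precision=4,suppress=True)
for c in("top","scene"):
    f=eyes.grab_frame(c); save(f,c+"0.png"); P=cloud(f)
    print(c,"cam",-f["R"].T@f["t"])
    for n in("rail","keeper_grip","bin_mid","bin_lip","wide_bin_mid","jar_mid","can_mid","rack"):
        for r in eyes.pinpoint(c,n)[:2]:
            u,v=np.round(r["uv"]).astype(int)
            z={"rail":.126,"keeper_grip":.163,"bin_mid":.049,"bin_lip":.056,"wide_bin_mid":.049,"jar_mid":.082,"can_mid":.084,"rack":0}[n]
            print(n,round(r["p"],2),r["uv"],"atz",at_z(f,[r["uv"]],z)[0],"depth",P[min(v,479),min(u,639)])
s=sensors.sense();print(s["position"],Ro.from_quat(s["ee_rot"]).as_matrix(),manip.tcp_to_grasp)
E
```

```text
top cam [0.3724 0.0052 1.4809]
rail 0.75 [333.8, 188.6] atz [ 0.6534 -0.0534  0.126 ] depth [ 0.6495 -0.0533  0.1402]
keeper_grip 0.58 [337.2, 167.5] atz [ 0.6942 -0.0609  0.163 ] depth [ 0.6887 -0.0596  0.1811]
bin_mid 0.9 [309.0, 284.8] atz [0.4347 0.0098 0.049 ] depth [0.4321 0.0096 0.0984]
bin_lip 0.62 [296.2, 264.4] atz [0.4843 0.0394 0.056 ] depth [0.4849 0.0398 0.0601]
wide_bin_mid 0.71 [431.2, 303.2] atz [ 0.3832 -0.2835  0.049 ] depth [ 0.3834 -0.2757  0.0854]
jar_mid 0.84 [200.0, 288.8] atz [0.4304 0.2657 0.082 ] depth [0.4268 0.2517 0.1569]
jar_mid 0.37 [296.4, 267.1] atz [0.4758 0.0384 0.082 ] depth [0.4779 0.04   0.0577]
can_mid 0.75 [433.3, 218.7] atz [ 0.5835 -0.2909  0.084 ] depth [ 0.5726 -0.2759  0.1515]
rack 0.72 [334.3, 198.6] atz [ 0.6537 -0.0594  0.    ] depth [ 0.6424 -0.0563  0.054 ]
scene cam [-0.3304  0.5069  0.6746]
rail 0.92 [313.7, 204.2] atz [ 0.6528 -0.046   0.126 ] depth [ 0.6504 -0.0456  0.1277]
keeper_grip 0.7 [315.4, 188.9] atz [ 0.6655 -0.0593  0.163 ] depth [ 0.9886 -0.2413 -0.003 ]
bin_mid 0.77 [340.5, 274.1] atz [0.4308 0.0097 0.049 ] depth [0.4288 0.0125 0.0514]
bin_lip 0.98 [315.5, 263.2] atz [0.493  0.0419 0.056 ] depth [0.4893 0.0426 0.0589]
bin_lip 0.5 [239.3, 301.3] atz [0.4485 0.2575 0.056 ] depth [0.3952 0.2751 0.0993]
jar_mid 0.8 [235.7, 301.6] atz [0.4187 0.2748 0.082 ] depth [0.3904 0.2831 0.1032]
rack 0.56 [317.5, 243.9] atz [ 0.6507 -0.0548  0.    ] depth [ 0.6383 -0.0493  0.0077]
[ 0.2005 -0.5655  0.2226] [[ 0.9425  0.3342 -0.    ]
 [ 0.3342 -0.9425  0.0001]
 [ 0.     -0.0001 -1.    ]] 0.0187
```

View pics/top0.png

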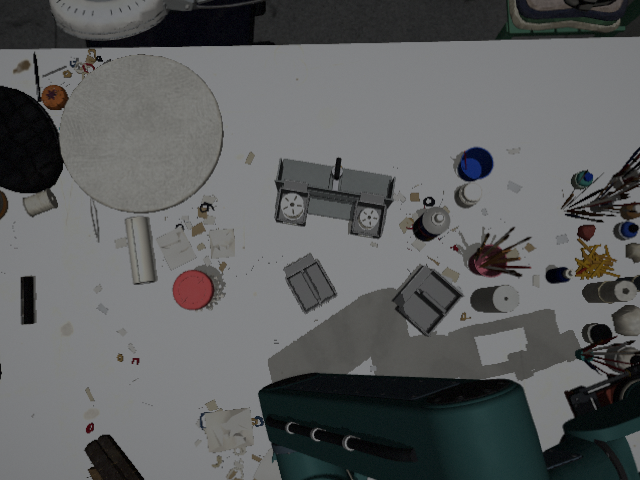

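View pics/scene0.png

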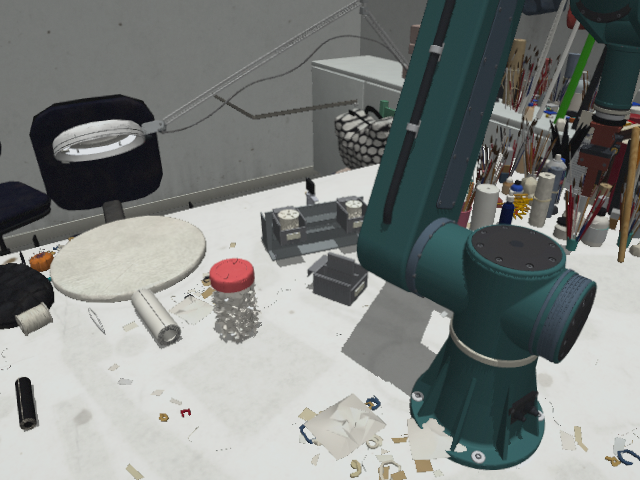

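The top view shows the rack centred near (333,195), the black knob at (338,167) along rack x, so locked. The narrow bin is at (310,284) with its lip up-left, and the wide bin at (428,300). The can (432,222) and jar (193,290) stand clear. The scene view agrees with this, with the arm hiding the wide bin. Next I'll refine the yaws and centres.

```bash
cat > m.py <<'E'
from h import *
np.set_printoptions(precision=4,suppress=True)
def fit(P,c,r,z0,z1):
    q=P.reshape(-1,3); q=q[(np.hypot(*(q[:,:2]-c).T)<r)&(q[:,2]>z0)&(q[:,2]<z1)]
    if len(q)<5: return len(q)
    (cx,cy),(w,h),a=cv2.minAreaRect(q[:,:2].astype(np.float32))
    _,V=np.linalg.eigh(np.cov(q[:,:2].T)); d=V[:,1]*np.sign(V[0,1])
    return len(q),np.array([cx,cy]),"size",round(w,3),round(h,3),"yaw",round(np.arctan2(d[1],d[0]),3),"z",round(np.median(q[:,2]),4),"mean",q[:,:2].mean(0)
E
python3 - <<'E'
from m import *
for c in("top","scene"):
    f=eyes.grab_frame(c); P=cloud(f)
    print(c,"rib",fit(P,(.433,.01),.06,.085,.11))
    print("knob",fit(P,(.69,-.06),.04,.155,.2))
    print("rail",fit(P,(.653,-.053),.05,.118,.131))
    print("railw",fit(P,(.653,-.053),.15,.12,.1285))
    for n in("rack","bin_mid"):
        for r in eyes.silhouettes(c,n)[:1]:
            m=r["pixels"]; q=P[m]; q=q[q[:,2]>.02]; print(n,r["p"],cv2.minAreaRect(q[:,:2].astype(np.float32)))
    if c=="top":
        cv2.imwrite("pics/crop1.png",cv2.resize(f["color"][140:320,265:405,::-1],None,fx=4,fy=4,interpolation=cv2.INTER_CUBIC)[:600])
E
```

```text
top rib (129, array([0.4305, 0.006 ]), 'size', 0.069, 0.01, 'yaw', np.float64(0.492), 'z', np.float64(0.0971), 'mean', array([0.4302, 0.0059]))
knob (105, array([ 0.6903, -0.0609]), 'size', 0.011, 0.045, 'yaw', np.float64(-0.139), 'z', np.float64(0.1772), 'mean', array([ 0.6886, -0.0605]))
rail (84, array([ 0.6664, -0.0559]), 'size', 0.097, 0.039, 'yaw', np.float64(1.372), 'z', np.float64(0.1248), 'mean', array([ 0.6507, -0.052 ]))
railw (471, array([ 0.6359, -0.0496]), 'size', 0.281, 0.146, 'yaw', np.float64(1.387), 'z', np.float64(0.1261), 'mean', array([ 0.6305, -0.0514]))
rack 0.75 ((0.5418710708618164, -0.03279244899749756), (0.280782550573349, 0.34714311361312866), 79.59151458740234)
bin_mid 0.73 ((0.43930482864379883, 0.010510779917240143), (0.12409669160842896, 0.09299326688051224), 28.136343002319336)
scene rib (182, array([0.43, 0.01]), 'size', 0.07, 0.013, 'yaw', np.float64(0.481), 'z', np.float64(0.0941), 'mean', array([0.429 , 0.0106]))
knob (92, array([ 0.692 , -0.0569]), 'size', 0.01, 0.046, 'yaw', np.float64(-0.083), 'z', np.float64(0.1707), 'mean', array([ 0.6876, -0.055 ]))
rail (134, array([ 0.6684, -0.0564]), 'size', 0.098, 0.049, 'yaw', np.float64(1.309), 'z', np.float64(0.1225), 'mean', array([ 0.6571, -0.0506]))
railw (409, array([ 0.6256, -0.045 ]), 'size', 0.284, 0.129, 'yaw', np.float64(1.399), 'z', np.float64(0.1246), 'mean', array([ 0.6229, -0.039 ]))
rack 0.69 ((0.1638745367527008, 0.1525229811668396), (0.28689977526664734, 1.1819934844970703), 68.00306701660156)
bin_mid 0.66 ((0.0990496575832367, 0.26970985531806946), (0.14013047516345978, 0.9710761308670044), 52.8753547668457)
```

View pics/crop1.png

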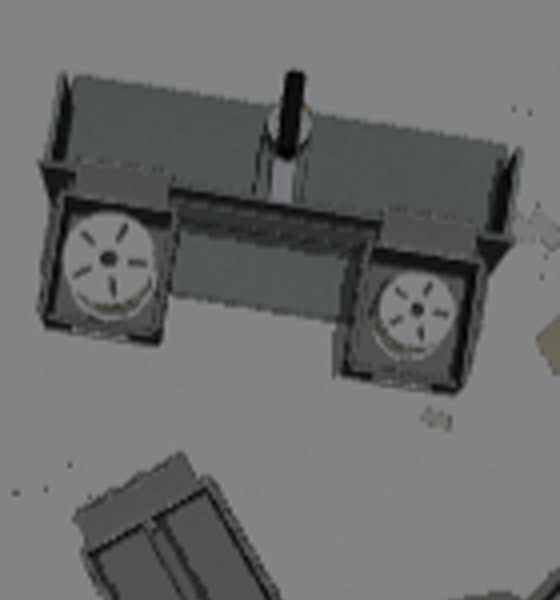

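The crop shows the knob at about (291,113) in crop pixels, along the wing, with the gap clear. Rack yaw is about -0.17. The knob is at about (0.690,-0.060), and subtracting 42 mm puts the rail at about (0.650,-0.053), in line with the measurement. The bin rib is at (0.430,0.007) with yaw 0.49, and its sizes match. I'll move over the knob now.

```bash
python3 -m handwheel '0.5 .63 -.313 0 .51;0.5 .63 -.313 0 .51;0.5 .63 -.313 0 .51;0.5 .63 -.313 0 .51;0.5 .63 -.313 0 .51;0.5 .63 -.313 0 .51;0.5 .63 -.313 0 .51;0.5 .63 -.313 0 .51;0.5 .63 -.313 0 .51;0.5 .63 -.313 0 .51' 30
cat > s.py <<'E'
from h import *
import sys
np.set_printoptions(precision=4,suppress=True)
s=sensors.sense();R=Ro.from_quat(s["ee_rot"]).as_matrix();p=np.array(s["position"])
print("t",s["time_s"],"p",p,"yaw",np.arctan2(R[1,0],R[0,0]),"tilt",R[:,2],"j",np.array(s["joint_pos"]),"gap",s["finger_gap"],"F",np.array(s["force"]))
if len(sys.argv)>1:
    x,y,z,w=map(float,sys.argv[1:]); print("shift",R.T@(np.array([x,y,z])-p),"spin",(np.arctan2(R[1,0],R[0,0])-w+np.pi)%(2*np.pi)-np.pi)
E
python3 s.py .690 -.060 .223 -.17
```

```text
time_s: 2.2
position: [0.5457, -0.2085, 0.2229]
ee_rot: [0.996, -0.084, 0.0, 0.0]
force: [0.2, -1.1, -0.1]
finger_gap: 0.0437
grasp_force: 0.0
t 2.2 p [ 0.5457 -0.2085  0.2229] yaw -0.1691554399387873 tilt [ 0.0004 -0.0002 -1.    ] j [-0.4833  0.3357  1.5456 -0.      1.2599  1.2567] gap 0.04372827897540639 F [ 0.2323 -1.1301 -0.1408]
shift [ 0.1173 -0.1707 -0.0001] spin 0.0008445600612128068
```

```bash
python3 -m handwheel '0.5 .117 -.171 0 0;0.5 .117 -.171 0 0;0.5 .117 -.171 0 0;0.5 .117 -.171 0 0;0.5 .117 -.171 0 0;0.5 .117 -.171 .04 0;0.5 .117 -.171 .079 0;0.5 .117 -.171 .079 0'; python3 -m handwheel '.7 0 0 0 0;1 0 0 0 0;1 0 0 0 0;1 0 0 0 0;1 0 0 0 0;1 0 0 0 0' 30; python3 s.py
```

```text
time_s: 3.0
position: [0.6837, -0.0608, 0.1379]
ee_rot: [0.996, -0.084, -0.006, -0.0]
force: [-0.7, 0.2, -0.9]
finger_gap: 0.044
grasp_force: 0.0
time_s: 3.6
position: [0.6908, -0.0579, 0.1461]
ee_rot: [0.996, -0.085, 0.003, -0.003]
force: [2.8, 11.4, 2.6]
finger_gap: 0.0114
grasp_force: 30.0
t 3.6 p [ 0.6908 -0.0579  0.1461] yaw -0.16932585685878715 tilt [ 0.0056  0.0052 -1.    ] j [-0.1866  0.555   1.3776  0.0066  1.2044  1.5511] gap 0.01141097845217874 F [ 2.843  11.439   2.5754]
```

```bash
python3 -m handwheel '1 0 -.002 0 -.1;1 0 -.003 0 -.25;1 0 -.003 0 -.4;1 0 -.003 0 -.55;1 0 -.003 0 -.7;1 0 -.003 0 -.8;1 0 -.003 0 -.8'; python3 s.py
```

```text
time_s: 4.3
position: [0.6913, -0.0593, 0.1461]
ee_rot: [0.951, 0.31, 0.002, 0.002]
force: [2.3, -1.9, 5.3]
finger_gap: 0.0111
grasp_force: 30.0
t 4.3 p [ 0.6913 -0.0593  0.1461] yaw 0.6314101180807951 tilt [ 0.0055 -0.0014 -1.    ] j [-0.1848  0.5556  1.3766 -0.0004  1.2038  0.7547] gap 0.011140462775851257 F [ 2.3301 -1.9202  5.2868]
```

```bash
python3 -m handwheel '1 0 0 0 -.15;1 0 0 0 -.3;1 0 0 0 -.45;1 0 0 0 -.6;1 0 0 0 -.75;1 0 0 0 -.77;1 0 0 0 -.77;1 0 0 0 -.77'; python3 s.py; python3 -m handwheel '.5 0 0 0 0;.5 0 0 0 0;.5 0 0 0 0;.5 0 0 -.03 0;.5 0 0 -.08 0;.5 0 0 -.09 0'; python3 s.py .43 .008 .2 .49
```

```text
time_s: 5.1
position: [0.6927, -0.0601, 0.1462]
ee_rot: [0.766, 0.643, 0.002, 0.004]
force: [5.7, -4.3, 2.3]
finger_gap: 0.0113
grasp_force: 30.0
t 5.1 p [ 0.6927 -0.0601  0.1462] yaw 1.3970567714630433 tilt [ 0.0081 -0.0026 -1.    ] j [-0.1852  0.5561  1.3754 -0.0012  1.2016 -0.0111] gap 0.011258768672241376 F [ 5.7332 -4.2714  2.2976]
time_s: 5.7
position: [0.6914, -0.0586, 0.2394]
ee_rot: [0.765, 0.644, 0.002, 0.003]
force: [0.8, 0.3, 1.1]
finger_gap: 0.0438
grasp_force: 0.0
t 5.7 p [ 0.6914 -0.0586  0.2394] yaw 1.4000620622594175 tilt [ 0.0074 -0.001  -1.    ] j [-0.1841  0.4782  1.2734  0.0003  1.3825 -0.0135] gap 0.043805256388486584 F [0.8048 0.3172 1.0874]
shift [ 0.0212 -0.2692  0.0374] spin 0.9100620622594171
```

```bash
python3 -m handwheel '.5 .021 -.269 .02 .91;.5 .021 -.269 .02 .91;.5 .021 -.269 .02 .91;.5 .021 -.269 .02 .91;.5 .021 -.269 .02 .91;.5 .021 -.269 .03 .91;.5 .021 -.269 .037 .91;.5 .021 -.269 .037 .91;.5 .021 -.269 .037 .91'; python3 s.py .43 .008 .062 .49
python3 - <<'E'
from m import *
f=eyes.grab_frame("top"); P=cloud(f); print(fit(P,(.69,-.06),.04,.155,.2))
f=eyes.grab_frame("scene"); save(f,"scene1.png"); P=cloud(f); print(fit(P,(.43,.008),.06,.085,.11)); print(fit(P,(.69,-.06),.04,.155,.2))
E
```

```text
time_s: 6.6
position: [0.4291, 0.0075, 0.1969]
ee_rot: [0.97, 0.244, 0.0, 0.0]
force: [0.5, -0.1, 0.1]
finger_gap: 0.0441
grasp_force: 0.0
t 6.6 p [0.4291 0.0075 0.1969] yaw 0.49279842891047637 tilt [ 0.001  -0.0001 -1.    ] j [-0.1439  0.1392  1.8928  0.0001  1.1085  0.934 ] gap 0.04406012451433024 F [ 0.4787 -0.1333  0.0849]
shift [ 0.001  -0.0001  0.1349] spin 0.002798428910476325
(134, array([ 0.691 , -0.0612]), 'size', 0.045, 0.012, 'yaw', np.float64(1.368), 'z', np.float64(0.1756), 'mean', array([ 0.6894, -0.0609]))
(67, array([0.4488, 0.0208]), 'size', 0.026, 0.012, 'yaw', np.float64(0.469), 'z', np.float64(0.0939), 'mean', array([0.4484, 0.0209]))
(60, array([ 0.6933, -0.0442]), 'size', 0.019, 0.013, 'yaw', np.float64(1.142), 'z', np.float64(0.1664), 'mean', array([ 0.6932, -0.0429]))
```

View pics/scene1.png

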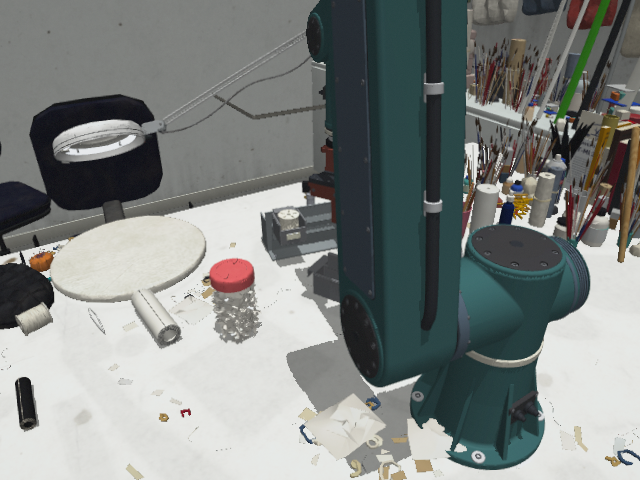

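The scene view shows the gripper over the narrow bin, near (320,265) and partly hidden by the arm. The jar and rack are undisturbed. The knob reads yaw 1.37, so the keeper is about 1.54 rad aside. Next I'll descend and grip the rib.

```bash
python3 -m handwheel '.5 .001 0 .04 0;.5 .001 0 .08 0;.5 .001 0 .115 0;.5 .001 0 .135 0;.5 .001 0 .135 0;.7 .001 0 .135 0;1 .001 0 .135 0;1 .001 0 .135 0;1 .001 0 .135 0;1 .001 0 .135 0' 40; python3 s.py; python3 -m handwheel '1 0 0 -.03 0;1 0 0 -.07 0;1 0 0 -.11 0;1 0 0 -.15 0;1 0 0 -.17 0;1 0 0 -.17 0;1 0 0 -.17 0'; python3 s.py
python3 - <<'E'
from m import *
for c in("top","scene"):
    f=eyes.grab_frame(c); save(f,c+"2.png"); P=cloud(f)
    for n,z in(("bin_lip",.226),("bin_mid",.219)):
        for r in eyes.pinpoint(c,n)[:2]: print(c,n,r["p"],r["uv"],at_z(f,[r["uv"]],z),P[int(r["uv"][1]),int(r["uv"][0])])
E
```

```text
time_s: 7.7
position: [0.4289, 0.0082, 0.0623]
ee_rot: [0.97, 0.243, 0.001, 0.0]
force: [1.4, -1.1, 2.7]
finger_gap: 0.0099
grasp_force: 40.0
t 7.7 p [0.4289 0.0082 0.0623] yaw 0.49102442497276577 tilt [ 0.0015 -0.0002 -1.    ] j [-0.1422  0.3558  2.0448  0.      0.7395  0.9375] gap 0.009904082359697088 F [ 1.3772 -1.1331  2.6731]
time_s: 8.4
position: [0.4278, 0.0084, 0.2312]
ee_rot: [0.97, 0.243, -0.0, -0.0]
force: [-0.6, -1.7, -2.3]
finger_gap: 0.0102
grasp_force: 40.0
t 8.4 p [0.4278 0.0084 0.2312] yaw 0.4908725448204699 tilt [-0.0002  0.0001 -1.    ] j [-0.1423  0.0971  1.8459  0.0001  1.1988  0.9376] gap 0.010163680960910037 F [-0.5661 -1.6792 -2.2966]
top bin_lip 0.55 [432.7, 222.3] [[ 0.5542 -0.2592  0.226 ]] [ 0.5659 -0.2734  0.1508]
scene bin_lip 0.83 [317.0, 201.8] [[0.4803 0.0424 0.226 ]] [0.4805 0.0423 0.2278]
scene bin_lip 0.37 [237.4, 301.6] [[0.2353 0.3289 0.226 ]] [0.3916 0.2804 0.1038]
scene bin_mid 0.57 [342.6, 211.6] [[0.4216 0.0126 0.219 ]] [0.0972 0.2267 0.4166]
```

View pics/top2.png

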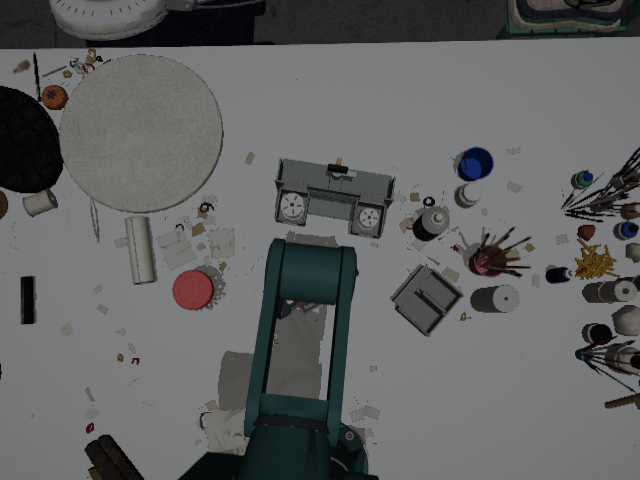

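The keeper is aside (knob across at (338,169)) and the bin is held under the arm, lip plausible in the scene camera. I'll carry it above the gap and check the lip against the rail.

```bash
python3 s.py .5885 -.0417 .231 -.17
```

```text
t 8.7 p [0.4275 0.0084 0.2305] yaw 0.4908096730842873 tilt [-0.0026  0.0005 -1.    ] j [-0.1423  0.0989  1.8458  0.0001  1.1996  0.9376] gap 0.009753831737818009 F [ 0.7055 -0.0976 -2.2399]
shift [ 0.1184  0.1201 -0.001 ] spin 0.6608096730842874
```

```bash
python3 -m handwheel '1 .03 .03 0 .12;1 .06 .06 0 .26;1 .09 .09 0 .4;1 .11 .11 0 .54;1 .118 .12 0 .661;1 .118 .12 0 .661;1 .118 .12 0 .661;1 .118 .12 0 .661'; python3 s.py .5885 -.0417 .231 -.17
python3 - <<'E'
from m import *
yw=-.17; X=np.array([np.cos(yw),np.sin(yw)]);Y=np.array([-X[1],X[0]]); rail=np.array([.6506,-.0524])
for c in("scene","top"):
    f=eyes.grab_frame(c); save(f,c+"3.png"); P=cloud(f)
    for n,z in(("bin_lip",.225),("rail",.126)):
        for r in eyes.pinpoint(c,n)[:2]:
            w=at_z(f,[r["uv"]],z)[0]; d=w[:2]-rail; print(c,n,r["p"],r["uv"],w,"rack xy",d@X,d@Y,P[int(r["uv"][1]),int(r["uv"][0])])
    # lip top surface in the cloud: z just above 0.225
    q=P.reshape(-1,3); d=q[:,:2]-rail; a=np.c_[d@X,d@Y,q[:,2]]; m=(abs(a[:,1])<.05)&(a[:,0]>-.03)&(a[:,0]<.03)&(a[:,2]>.215)&(a[:,2]<.24); a=a[m]
    print(len(a), a.min(0) if len(a) else "",a.max(0) if len(a) else "")
E
```

```text
time_s: 9.5
position: [0.5876, -0.0414, 0.2312]
ee_rot: [0.996, -0.084, -0.001, -0.0]
force: [-1.0, 0.7, -1.6]
finger_gap: 0.0096
grasp_force: 40.0
t 9.5 p [ 0.5876 -0.0414  0.2312] yaw -0.16754783432076797 tilt [-0.0017  0.0005 -1.    ] j [-0.1878  0.3366  1.5223  0.0002  1.2845  1.5505] gap 0.009648216061571315 F [-0.9991  0.7128 -1.5946]
shift [0.001  0.0001 0.0002] spin 0.00245216567923201
scene rail 0.65 [311.6, 202.3] [ 0.666 -0.047  0.126] rack xy 0.014285053934441164 0.007883903005087702 [0.5764 0.0045 0.1766]
142 [-0.029  -0.0073  0.2157] [0.0093 0.0466 0.2312]
0
```

View pics/top3.png

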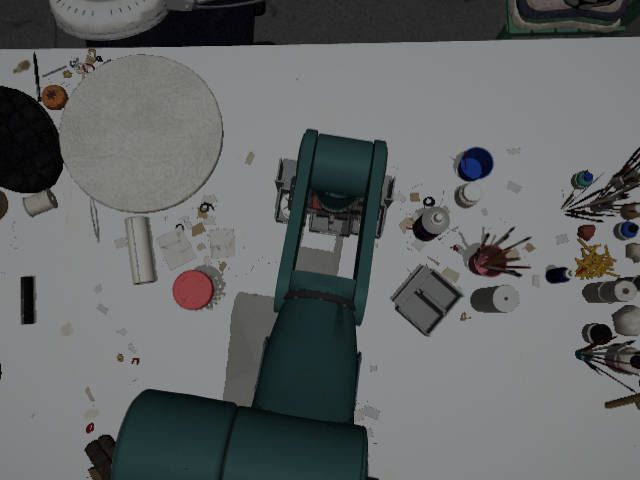

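The top view shows the gripper and bin centred over the gap around (335,205). In the scene cloud the lip's rear edge is 9 mm behind the rail, which fits a lip point about 2–3 mm ahead of it. I'll lower in stages.

```bash
python3 -m handwheel '1 0 0 .025 0;1 0 0 .05 0;1 0 0 .06 0;1 0 0 .07 0;1 0 0 .08 0;1 0 0 .08 0'; python3 s.py
python3 - <<'E'
from m import *
f=eyes.grab_frame("scene"); cv2.imwrite("pics/s4.png",cv2.resize(f["color"][150:290,230:400,::-1],None,fx=4,fy=4,interpolation=cv2.INTER_CUBIC))
E
```

```text
time_s: 10.4
position: [0.5884, -0.0418, 0.1508]
ee_rot: [0.996, -0.085, -0.001, -0.0]
force: [-0.7, 0.5, -2.5]
finger_gap: 0.0094
grasp_force: 40.0
t 10.4 p [ 0.5884 -0.0418  0.1508] yaw -0.1701433611060874 tilt [-0.0015  0.0004 -1.    ] j [-0.1881  0.4174  1.6134  0.0001  1.1124  1.5528] gap 0.009440917817720466 F [-0.7133  0.5206 -2.4735]
```

View pics/s4.png

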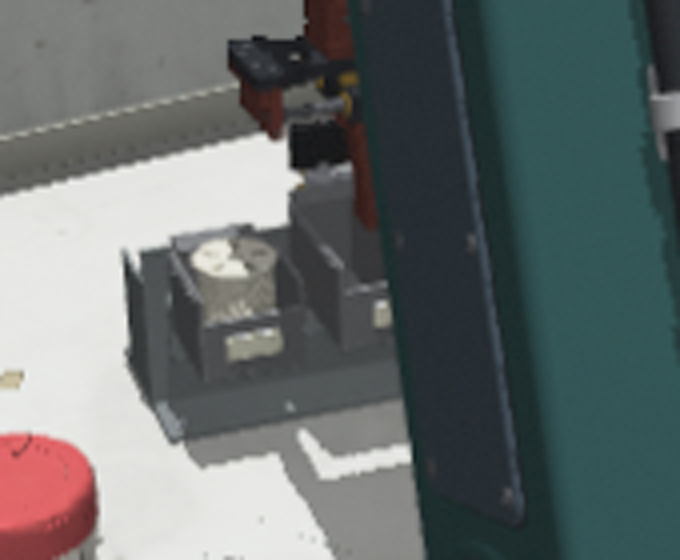

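The crop shows the bin lowered in the gap beside the left spool bin, with the lip near (325,180) and no contact force. I'll keep lowering.

```bash
python3 -m handwheel '1 0 0 .005 0;1 0 0 .01 0;1 0 0 .014 0;1 0 0 .017 0;1 0 0 .019 0;1 0 0 .019 0'; python3 s.py
```

```text
time_s: 11.05
position: [0.5882, -0.0418, 0.1325]
ee_rot: [0.996, -0.085, -0.001, -0.0]
force: [-2.9, 0.3, 1.5]
finger_gap: 0.0099
grasp_force: 40.0
t 11.05 p [ 0.5882 -0.0418  0.1325] yaw -0.1702642153256882 tilt [-0.0014  0.0004 -1.    ] j [-0.1881  0.438   1.6318  0.0002  1.0731  1.5529] gap 0.009902638911757421 F [-2.8606  0.3337  1.4701]
```

The vertical force changed sign at exactly the expected height, so the lip bears on the rail. I'll release.

```bash
python3 -m handwheel '.7 0 0 .001 0;.6 0 0 .001 0;.6 0 0 .001 0;.6 0 0 .001 0;.6 0 0 -.005 0;.6 0 0 -.03 0;.6 0 0 -.075 0;.6 0 0 -.115 0;.6 0 0 -.115 0;.6 0 0 -.115 0'; python3 s.py
python3 - <<'E'
from m import *
yw=-.17; X=np.array([np.cos(yw),np.sin(yw)]);Y=np.array([-X[1],X[0]]); rail=np.array([.6506,-.0524])
for c in("scene","top"):
    f=eyes.grab_frame(c); P=cloud(f)
    if c=="scene": cv2.imwrite("pics/s5.png",cv2.resize(f["color"][150:290,230:400,::-1],None,fx=4,fy=4,interpolation=cv2.INTER_CUBIC))
    for n,z in(("bin_lip",.126),("bin_mid",.119)):
        for r in eyes.pinpoint(c,n)[:2]:
            w=at_z(f,[r["uv"]],z)[0]; d=w[:2]-rail; print(c,n,r["p"],r["uv"],"rack xy",d@X,d@Y,P[int(r["uv"][1]),int(r["uv"][0])])
E
```

```text
time_s: 12.05
position: [0.5897, -0.0421, 0.2491]
ee_rot: [0.996, -0.085, 0.002, 0.0]
force: [0.3, 0.5, -0.4]
finger_gap: 0.0351
grasp_force: 0.0
t 12.05 p [ 0.5897 -0.0421  0.2491] yaw -0.17017544956588776 tilt [ 0.003  -0.0005 -1.    ] j [-0.1881  0.3221  1.4979  0.0001  1.3185  1.5529] gap 0.035148699731806635 F [ 0.2786  0.4643 -0.4032]
scene bin_lip 0.84 [316.3, 201.4] rack xy 0.01480915731813593 -0.005907500517339856 [ 0.8978 -0.1929 -0.0011]
scene bin_mid 0.81 [325.4, 219.6] rack xy -0.08083671573758096 0.004888670256155507 [ 0.5811 -0.0383  0.1153]
top bin_lip 0.61 [431.8, 222.1] rack xy -0.04198864531460855 -0.23627146136377797 [ 0.5675 -0.2734  0.14  ]
top bin_mid 0.62 [330.5, 218.2] rack xy -0.06603662496906491 -0.0029147059280755483 [ 0.5782 -0.0413  0.166 ]
```

View pics/s5.png

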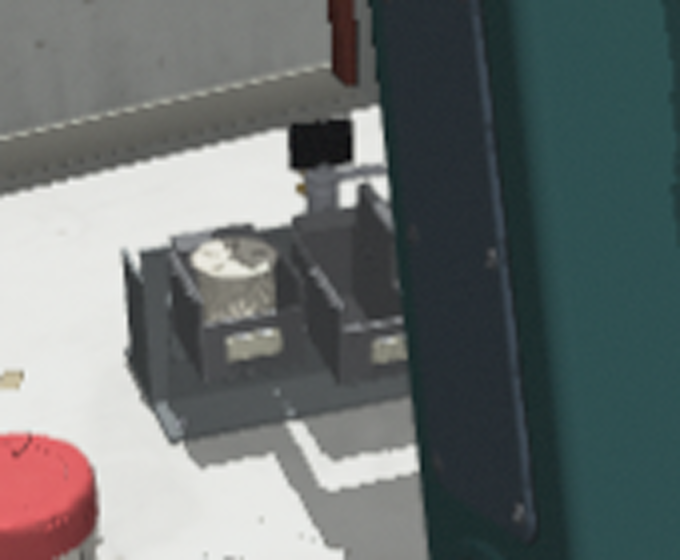

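The bin hangs level beside the spool bin, its rim around (320,270) in the crop, with its rib clear of the gripper and the knob across at (320,145). I'll go back to the keeper with yaw 1.40.

```bash
python3 s.py .692 -.0597 .25 1.385 | tail -1; python3 -m handwheel '.6 .02 0 0 -.15;.6 .05 0 0 -.3;.6 .08 0 0 -.45;.6 .104 0 0 -.6;.6 .104 0 0 -.75;.6 .104 0 0 -.9;.6 .104 0 0 -1.05;.6 .104 0 0 -1.2;.6 .104 0 0 -1.35;.6 .104 0 0 -1.5'; python3 s.py .692 -.0597 .146 1.385
```

```text
shift [ 0.1054  0.     -0.0041] spin -1.5551822161291982
time_s: 13.35
position: [0.691, -0.0595, 0.2465]
ee_rot: [0.785, 0.619, -0.001, -0.001]
force: [-1.2, 0.8, -0.2]
finger_gap: 0.0349
grasp_force: 0.0
t 13.35 p [ 0.691  -0.0595  0.2465] yaw 1.3359467153098141 tilt [-0.0019  0.0005 -1.    ] j [-0.1854  0.4783  1.2558  0.0001  1.4094  0.0494] gap 0.034860058804349225 F [-1.2061  0.8412 -0.236 ]
shift [0.     0.0012 0.1005] spin -0.04905328469018588
```

```bash
python3 -m handwheel '.6 0 .001 .03 -.05;.6 0 .001 .06 -.05;.6 0 .001 .09 -.05;.6 0 .001 .1 -.05;.6 0 .001 .1 -.05;.8 0 .001 .1 -.05;1 0 .001 .1 -.05;1 0 .001 .1 -.05;1 0 .001 .1 -.05;1 0 .001 .1 -.05' 30; python3 s.py; python3 -m handwheel '1 0 0 0 .15;1 0 0 0 .3;1 0 0 0 .45;1 0 0 0 .6;1 0 0 0 .75;1 0 0 0 .75'; python3 s.py
```

```text
time_s: 14.35
position: [0.6929, -0.0599, 0.1492]
ee_rot: [0.771, 0.636, 0.001, 0.001]
force: [-2.2, 0.5, 5.4]
finger_gap: 0.0105
grasp_force: 30.0
t 14.35 p [ 0.6929 -0.0599  0.1492] yaw 1.3798565956461677 tilt [ 0.0016 -0.0003 -1.    ] j [-0.1855  0.5569  1.3656  0.      1.2174  0.0055] gap 0.010498505390301964 F [-2.1565  0.4951  5.4386]
time_s: 14.95
position: [0.6918, -0.0591, 0.1492]
ee_rot: [0.951, 0.308, -0.0, -0.0]
force: [-4.8, 2.4, 8.2]
finger_gap: 0.0104
grasp_force: 30.0
t 14.95 p [ 0.6918 -0.0591  0.1492] yaw 0.6255598687288161 tilt [-0.0005  0.0009 -1.    ] j [-0.1851  0.5565  1.3664  0.0008  1.2194  0.7598] gap 0.010379234277327043 F [-4.7722  2.3902  8.2297]
```

Now to yaw about -0.17, i.e. 0.80 more; then release and rise.

```bash
python3 -m handwheel '1 0 0 0 .15;1 0 0 0 .3;1 0 0 0 .45;1 0 0 0 .6;1 0 0 0 .75;1 0 0 0 .81;1 0 0 0 .81;1 0 0 0 .81'; python3 s.py; python3 -m handwheel '.6 0 0 0 0;.6 0 0 0 0;.6 0 0 0 0;.6 0 0 -.02 0;.6 0 0 -.06 0;.6 0 0 -.11 0;.6 0 0 -.15 0;.6 0 0 -.15 0'
python3 -m handwheel '.6 -.05 .05 -.03 0;.6 -.1 .1 -.06 0;.6 -.1 .15 -.06 0;.6 -.1 .2 -.06 0;.6 -.1 .25 -.06 0;.6 -.1 .25 -.06 0;.6 -.1 .25 -.06 0'; python3 s.py
python3 - <<'E'
from m import *
f=eyes.grab_frame("top"); P=cloud(f); print("knob",fit(P,(.69,-.06),.04,.155,.2),"rib",fit(P,(.588,-.042),.06,.15,.18))
cv2.imwrite("pics/t6.png",cv2.resize(f["color"][140:280,240:430,::-1],None,fx=4,fy=4,interpolation=cv2.INTER_CUBIC))
yw=-.17; X=np.array([np.cos(yw),np.sin(yw)]);Y=np.array([-X[1],X[0]]); rail=np.array([.6506,-.0524])
for c in("top","scene"):
    if c=="scene": f=eyes.grab_frame(c)
    for n,z in(("bin_lip",.126),("bin_mid",.119)):
        for r in eyes.pinpoint(c,n)[:1]:
            d=at_z(f,[r["uv"]],z)[0][:2]-rail; print(c,n,r["p"],"rack xy",d@X,d@Y)
E
```

```text
time_s: 15.75
position: [0.6914, -0.0578, 0.1492]
ee_rot: [0.996, -0.09, -0.001, -0.001]
force: [-5.4, 5.6, 9.8]
finger_gap: 0.0111
grasp_force: 30.0
t 15.75 p [ 0.6914 -0.0578  0.1492] yaw -0.18008826866443017 tilt [-0.0013  0.0029 -1.    ] j [-0.1843  0.5563  1.3668  0.0028  1.2202  1.5656] gap 0.011092279347584931 F [-5.4211  5.6484  9.7521]
time_s: 16.55
position: [0.6962, -0.0608, 0.3052]
ee_rot: [0.996, -0.09, 0.006, 0.001]
force: [0.4, 0.7, -0.3]
finger_gap: 0.0352
grasp_force: 0.0
time_s: 17.25
position: [0.5474, -0.293, 0.3566]
ee_rot: [0.996, -0.093, -0.001, 0.001]
force: [1.3, 1.2, -0.2]
finger_gap: 0.0349
grasp_force: 0.0
t 17.25 p [ 0.5474 -0.293   0.3566] yaw -0.18589330940234505 tilt [-0.0015 -0.0018 -1.    ] j [-0.6013  0.3049  1.2642 -0.0023  1.5727  1.1554] gap 0.034928156538111654 F [ 1.2924  1.1774 -0.198 ]
knob (104, array([ 0.6909, -0.0609]), 'size', 0.011, 0.046, 'yaw', np.float64(-0.18), 'z', np.float64(0.1773), 'mean', array([ 0.6895, -0.0606])) rib (136, array([ 0.5833, -0.0436]), 'size', 0.01, 0.069, 'yaw', np.float64(-0.181), 'z', np.float64(0.162), 'mean', array([ 0.5833, -0.0436]))
top bin_lip 0.57 rack xy -0.007747447943455827 0.0019066308231712077
top bin_mid 0.56 rack xy -0.065052143544353 0.001691736320953207
scene bin_lip 0.61 rack xy -0.01116047445465379 0.007142003294702008
scene bin_mid 0.73 rack xy -0.0689012234169911 0.003545893610021544
```

View pics/t6.png

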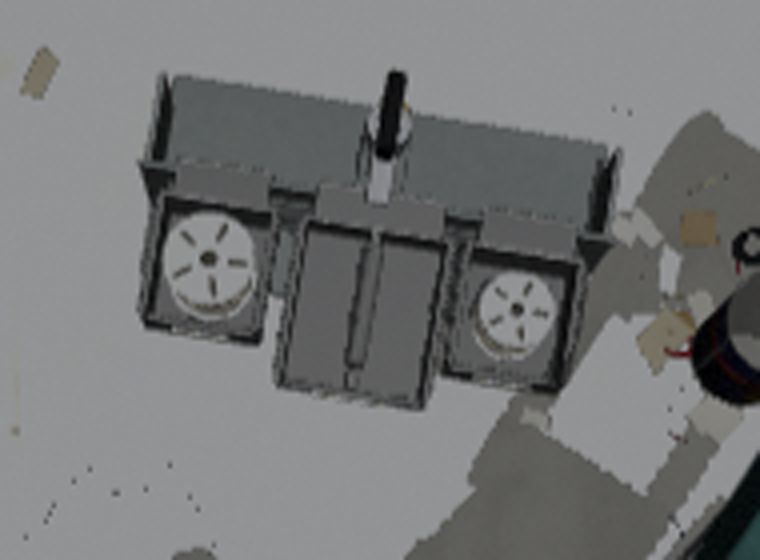

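The crop shows the narrow bin hanging centred in the gap (365,310), with its lip over the rail and the wing forward over it (380,185). The knob is back at rack yaw, so the keeper is locked. The hand is clear of everything.

```bash
python3 -c "
from cell import manip
print(manip.hand_in())"
```

```text
the job is handed in; nothing more can be done
None
```

The narrow bin hangs by its lip in the rack's gap with the keeper turned back to locked over it; I didn't move the wide bin, jar or can, and the job is handed in (no verdict came back).

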